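Sort out the cored bar and lay the crosswise second layer of the riser crib

TASK

The riser crib for the next bottle tray needs its second layer, but a heavy steel-cored bar got mixed in with two hollow ones; the three look alike, so lift them and feel which is heavy. Put the heavy bar flat in the empty white tray, and lay the two hollow bars crosswise on the two bars on the black plate, one across each end, so that the two layers make a neat square with their outer edges flush. Leave the lower layer in place and do not push the other things on the table about.

Things in the scene. Friction and masses are not known exactly. Their poses are not given: they have to be found in the camera images.
- bar_a: One of three loose bars that look exactly alike: aluminium box section 160 long (its x axis), 30 wide (y), 25 high (z), with a 4 mm black cap on each end; at the start it lies flat on the table. Origin: centre of the underside. Two of the three are hollow (about 0.1 to 0.16 kg), one has a steel core inside (about 0.5 to 0.6 kg); which one lies where differs from run to run and cannot be seen.
- bar_b: One of three loose bars that look exactly alike: aluminium box section 160 long (its x axis), 30 wide (y), 25 high (z), with a 4 mm black cap on each end; at the start it lies flat on the table. Origin: centre of the underside. Two of the three are hollow (about 0.1 to 0.16 kg), one has a steel core inside (about 0.5 to 0.6 kg); which one lies where differs from run to run and cannot be seen.
- bar_c: One of three loose bars that look exactly alike: aluminium box section 160 long (its x axis), 30 wide (y), 25 high (z), with a 4 mm black cap on each end; at the start it lies flat on the table. Origin: centre of the underside. Two of the three are hollow (about 0.1 to 0.16 kg), one has a steel core inside (about 0.5 to 0.6 kg); which one lies where differs from run to run and cannot be seen.
- lower_1: One of the two bars of the crib's lower layer, 160 x 30 x 25 mm like the loose ones, not fastened; lies flat on the black plate along the plate's x axis, centre line 65 mm from the plate's centre on the + y side. Origin: centre of the underside. Its top is 33 mm above the table.
- lower_2: One of the two bars of the crib's lower layer, 160 x 30 x 25 mm like the loose ones, not fastened; lies flat on the black plate along the plate's x axis, centre line 65 mm from the plate's centre on the - y side. Origin: centre of the underside. Its top is 33 mm above the table.
- plate: Black square base plate of the crib, 190 x 190 x 8 mm, fixed to the table. Origin: centre of its underside, on the table; z up. The lower bars lie along its x axis; the bars of the second layer are to lie along its y axis, centred 65 mm to either side (plate x = +65 and -65 mm), undersides 33 mm above the table.
- tray: Empty white open tray fixed to the table, outside 220 (x) x 110 (y) x 30 mm high, walls and floor 4 mm thick. Origin: centre of its underside, on the table.
- flacon_1: Small clear glass bottle, 36 x 26 x 57 mm high; a bystander, to be left alone. Origin: underside, at the centre.
- flacon_2: Small clear glass bottle, 36 x 26 x 57 mm high; a bystander, to be left alone. Origin: underside, at the centre.
- flacon_3: Small clear glass bottle, 36 x 26 x 57 mm high; a bystander, to be left alone. Origin: underside, at the centre.
- collar: Steel shaft collar lying flat, 34 outside, 18 bore, 10 mm high; a bystander, to be left alone. Origin: underside, at the centre.
- driver: Screwdriver lying flat, 170 mm long, black handle; a bystander, to be left alone. Origin: underside, at the tool's middle.
- spanner: Steel spanner lying flat, 150 mm long; a bystander, to be left alone. Origin: underside, at the tool's middle.
- clamp: Small aluminium clamp block, 40 x 30 x 18, with a dark screw head on top, 30 mm high overall; a bystander, to be left alone. Origin: underside, at the centre.
Things that resemble listed ones, but are neither listed nor needed, are in the scene too. Leave any blue or yellow look-alike of the bar_a alone.

How it is judged:
By the outcome, as a careful person would: the job done as asked, in the order asked, and still so for the second after the job is handed in, with the robot touching nothing.
It also fails if it takes over 72 s, if anything falls off the work surface, if the arm or the gripper's body presses on something with over 40 N, if the wrist force passes 120 N, or if a joint passes its speed limit or range.

ROBOT

A 7-joint arm with a two-finger parallel gripper is mounted at the origin on the work surface. World frame = base frame: x ahead of the robot, y to its left, z up, the work surface at z = 0. Lengths are in m, angles in rad, forces in N, time in s.
With the tool pointing down it reaches from about 0.425 to 0.925 m from the base axis. Payload 6.8 kg.
Tool frame: the origin (TCP) lies between the finger pads; the fingertips stand 8 mm ahead of it and the grasp point (between the pads) lies 11 mm behind it (arm.nose_length is the distance from the TCP to the fingertips, in m); y points along the fingers, z is the direction in which the jaws open and shut, and the axes are right-handed (so a half turn about y gives the same grasp; the last joint's range is limited). The gripper opens to 88 mm and grips with 3 to 60 N. Pads are 20 mm wide; open, the fingers measure 115 mm over their backs; the gripper's body (75 mm by 178 mm) begins 61 mm behind the grasp point.
Start: joints at [-0.108, 0.477, 0.022, 1.555, -0.011, 1.109, -0.083], TCP at [0.675, 0, 0.231] pointing down, gripper open.
Joint ranges: [-2.96, 2.96], [-0.34, 2.1], [-1.41, 1.46], [0.24, 2.44], [-1.37, 4.51], [0.17, 1.92], [-2.96, 2.96]. Speed limits (rad/s): [2.39, 2.39, 3.14, 3.14, 3.14, 3.14, 3.14].

INTERFACE

Orientations are given as a unit quaternion [w, x, y, z].
In Python, from rig import arm gives the robot as it stands. The module is installed in compiled form; this text tells all that it offers.
- The arm moves only by the shell command python3 -m jog 'ROWS' [OPENING] [FORCE]. ROWS is JSON, a list of rows, each a list of 2 entries, a list of its own where there are three numbers: the shift along the tool's x, y, z in cm, then the turn about the tool's y in degrees. A call has 1 to 20 rows; each row shifts and turns the pose as measured when the row begins, along the tool's axes as they then stand; what a row does not reach is not made up. A row lasts 1/8 s, in which the tool goes at most 62.5 mm and 10.7 degrees, less where a joint would pass 70% of its speed; a pose out of reach is approached as far as the arm can. A call is refused whole if a number of a shift passes 6.25 or a number of a turn 10.7, either way. A call with a gripper value outside its range is refused whole. OPENING is the closure, from -1 (fully open) to 1 (shut), so that 0 is half open, set as the call begins (- or left out, the last holds). The fingers move at their own pace and stop on an object; FORCE is the grip in N (left out, the last holds). Time passes only in rows, so rows that do not move let the fingers close. It gives the time, the measured TCP pose, the force and the opening at its end, in the units of the state.
- arm.get_state(): the state, without advancing time (a new reading comes with each control period).
- arm.camera(name): name is "scene" or "side" or "wrist"; returns the picture (400x640x3 uint8, red, green, blue); there is no depth.
- arm.get_calibration(name): a dict with "mtx" (3x3 intrinsics, pixels), "rvec" (rotation vector, rad) and "tvec" (3), from world to camera coordinates, as OpenCV has them. Camera axes: x right, y down, z forward; pixel columns grow to the right and rows downward; lengths in m; the calibration is good to about 2 mm. A picture is of the moment at which its call begins: read the wrist's pose just before it. get_calibration takes no time and is no camera call; for the wrist camera it gives the pose at the moment of the call.
- arm.finish_job(): hands the job in, once; it reports no verdict.
The state is a dict: "time": time; "qpos": joint angles; "joint_vel": joint speeds; "tau": joint torques, N m; "eef_pos": TCP position; "tool_rot": TCP orientation; "force": force on the tool from outside, world axes, zero at the start; "torque": the same for the moment, N m; "opening": opening from 0.0 (shut) to 1.0 (fully open).
Only numpy, scipy, OpenCV 4.12 (cv2) and the standard library are available. Lean on these libraries where they do the work, as an engineer would, in place of code of your own. Each camera call takes 0.05 s, during which the arm holds its last target. There are 200 camera calls.

## Working session

There is one attempt and no reset: what is moved stays moved. The work goes in short steps, Python scripts to look and compute and a shell command to move; the robot and the scene stay as the last step left them, time stands still between calls to the robot, and variables do not carry over. Pictures are saved under pics/ and viewed, about 8 in all and at most 12, crops included, and the job is handed in when it is done.

```bash
mkdir -p pics; python3 - <<'E'
from rig import arm
import cv2,numpy as np
s=arm.get_state();print({k:np.round(v,3) for k,v in s.items()})
for n in ["scene","side","wrist"]:
    im=arm.camera(n);cv2.imwrite(f"pics/{n}0.png",im[:,:,::-1])
    c=arm.get_calibration(n);print(n,np.array(c["mtx"]).round(1).tolist(),np.ravel(c["rvec"]).round(4),np.ravel(c["tvec"]).round(4))
a=cv2.imread("pics/scene0.png");cv2.imwrite("pics/scene0b.png",cv2.resize(a,(800,500),interpolation=cv2.INTER_CUBIC))
a=cv2.imread("pics/side0.png");cv2.imwrite("pics/side0b.png",cv2.resize(a,(800,500),interpolation=cv2.INTER_CUBIC))
E
```

```text
{'time': np.float64(0.0), 'qpos': array([-0.108,  0.478,  0.022,  1.556, -0.012,  1.109, -0.083]), 'joint_vel': array([-0.001, -0.   , -0.001, -0.002, -0.003,  0.002,  0.001]), 'tau': array([-1.0000e-03, -5.8285e+01,  1.5340e+00, -2.7261e+01, -5.4000e-02,
        1.7000e-02,  0.0000e+00]), 'eef_pos': array([ 0.674, -0.   ,  0.23 ]), 'tool_rot': array([-0.5,  0.5, -0.5,  0.5]), 'force': array([-1.18 ,  0.165, -0.355]), 'torque': array([0.001, 0.024, 0.013]), 'opening': np.float64(1.001)}
scene [[384.5, 0.0, 317.9], [0.0, 384.5, 205.1], [0.0, 0.0, 1.0]] [ 1.6509  1.8377 -0.8068] [ 0.054  -0.3037  1.3873]
side [[383.4, 0.0, 320.7], [0.0, 383.4, 196.6], [0.0, 0.0, 1.0]] [ 2.284  -0.5531  0.2273] [-0.4632  0.1953  0.9303]
wrist [[324.3, 0.0, 323.1], [0.0, 324.3, 199.0], [0.0, 0.0, 1.0]] [-2.8386e+00  7.0000e-04  3.3000e-03] [-0.6744 -0.0354  0.3924]
```

View pics/scene0b.png

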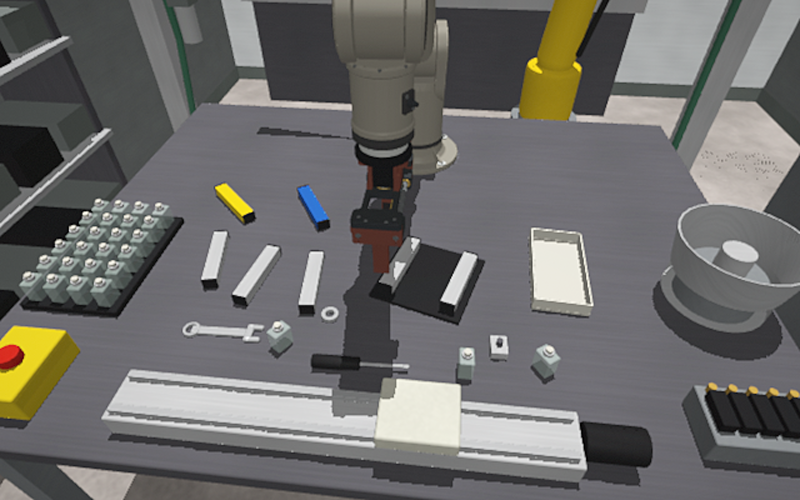

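View pics/side0b.png

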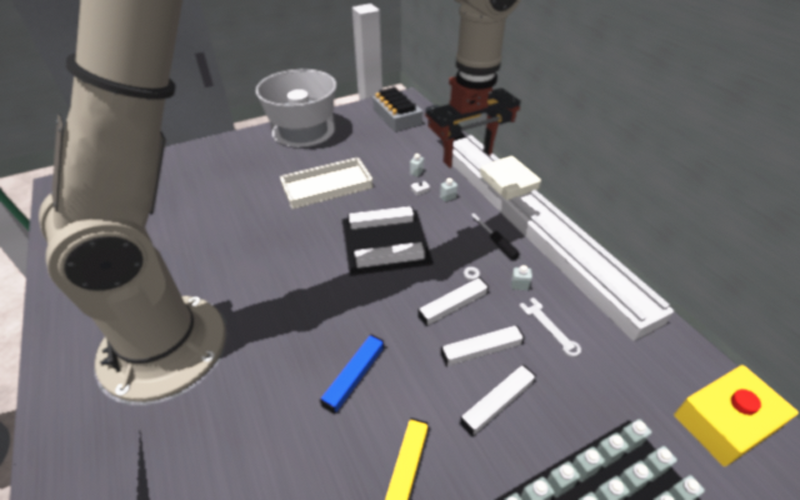

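Scene (800-wide): three bars at (216,258), (258,271), (312,277), lower bars at (400,262), (459,280), tray (560,270). In the side view the same things are at (498,398), (482,343), (453,299), (390,254), (381,216) and (327,183).

```bash
cat > h.py <<'E'
import numpy as np,cv2
from rig import arm
def P(c):
    R=cv2.Rodrigues(np.array(c["rvec"],float).reshape(3))[0];return np.array(c["mtx"]),R,np.array(c["tvec"],float).reshape(3)
def ray(c,uv):
    K,R,t=P(c);d=R.T@np.linalg.solve(K,[uv[0],uv[1],1]);return -R.T@t,d
def tri(*obs):
    A=np.zeros((3,3));b=np.zeros(3)
    for c,uv in obs:
        o,d=ray(c,uv);d=d/np.linalg.norm(d);M=np.eye(3)-np.outer(d,d);A+=M;b+=M@o
    return np.linalg.solve(A,b)
def onz(c,uv,z):
    o,d=ray(c,uv);return o+d*(z-o[2])/d[2]
def proj(c,p):
    K,R,t=P(c);q=(R@np.atleast_2d(p).T).T+t;q=q@K.T;return q[:,:2]/q[:,2:]
E
python3 - <<'E'
from h import *
S=arm.get_calibration("scene");D=arm.get_calibration("side")
for n,a,b in [("L",(218,255),(498,395)),("M",(259,268),(482,340)),("R",(314,275),(453,296)),("low near",(402,258),(390,250)),("low far",(462,275),(381,213)),("tray",(560,270),(327,183)),("collar",(330,313),(472,272)),("flaconL",(279,332),(522,275))]:
    a=np.array(a)/1.25;b=np.array(b)/1.25
    print(n,tri((S,a),(D,b)).round(3),onz(S,a,.025).round(3),onz(D,b,.025).round(3))
for n,p in [("L",[(223,232),(209,277)]),("M",[(272,247),(240,294)]),("R",[(316,252),(306,305)])]:
    q=[onz(S,np.array(x)/1.25,.025) for x in p];d=q[1]-q[0];print(n,np.round(q,3).tolist(),np.degrees(np.arctan2(d[1],d[0])),np.linalg.norm(d))
K,R,t=P(arm.get_calibration("wrist"));print(-R.T@t, R.round(3).tolist())
E
```

```text
L [ 0.509 -0.389  0.019] [ 0.515 -0.383  0.025] [ 0.507 -0.393  0.025]
M [ 0.546 -0.284  0.025] [ 0.544 -0.284  0.025] [ 0.547 -0.285  0.025]
R [ 0.554 -0.167  0.025] [ 0.552 -0.166  0.025] [ 0.555 -0.168  0.025]
low near [0.495 0.007 0.034] [0.483 0.008 0.025] [0.499 0.013 0.025]
low far [0.532 0.132 0.034] [0.52  0.134 0.025] [0.537 0.139 0.025]
tray [0.469 0.339 0.009] [0.484 0.335 0.025] [0.463 0.316 0.025]
collar [ 0.636 -0.117  0.009] [ 0.649 -0.112  0.025] [ 0.626 -0.129  0.025]
flaconL [ 0.71  -0.191  0.034] [ 0.703 -0.195  0.025] [ 0.717 -0.186  0.025]
L [[0.44, -0.401, 0.025], [0.581, -0.376, 0.025]] 10.026202821366125 0.1430425843590154
M [[0.478, -0.276, 0.025], [0.619, -0.297, 0.025]] -8.408637271283053 0.14334922636916725
R [[0.483, -0.178, 0.025], [0.634, -0.162, 0.025]] 6.032875804829042 0.151222032319603
[0.67525949 0.08269463 0.38366154] [[1.0, -0.001, -0.002], [-0.0, -0.954, 0.298], [-0.002, -0.298, -0.954]]
```

View pics/wrist0.png

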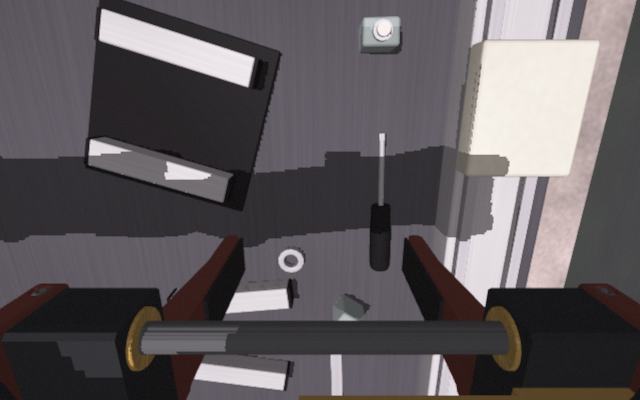

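Wrist picture: plate upper left (lower bars' tops (103,15)–(258,75) and (90,145)–(230,195)), tool z = world +x, tool x = world −y, tool y down. Triangulated bar tops stand at z ≈ 0.025 and lower tops at 0.034, as given. Next I move over the loose bars for a closer look.

```bash
python3 -m jog '[[[5.3,0,-1.6],0],[[5.3,0,-1.6],0],[[5.3,0,-1.6],0],[[5.3,0,-1.6],0],[[5.3,0,-1.6],0],[[5.3,0,-1.6],0],[[5.3,0,-1.6],0],[[5.3,0,-1.6],0],[[0,0,0],0]]' -1 25; python3 - <<'E'
from h import *
import pickle
c=arm.get_calibration("wrist");im=arm.camera("wrist")[:,:,::-1];cv2.imwrite("pics/w1.png",im);pickle.dump(c,open("w1.pkl","wb"))
sc=arm.camera("scene")[:,:,::-1];cv2.imwrite("pics/s1.png",sc)
cv2.imwrite("pics/s1c.png",cv2.resize(sc[170:270,130:330+160],None,fx=2.2,fy=2.2,interpolation=cv2.INTER_CUBIC))
E
```

```text
time: 1.27
eef_pos: [0.5422, -0.4353, 0.2258]
tool_rot: [-0.5, 0.502, -0.501, 0.497]
force: [-0.1, 0.6, -0.2]
opening: 1.001
```

View pics/w1.png

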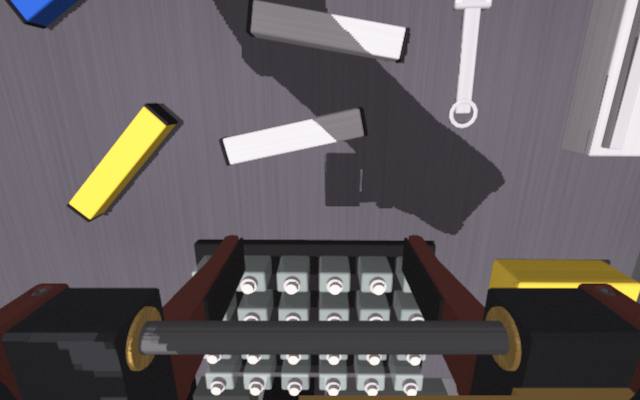

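```bash
cat >> h.py <<'E'
def quad(c,pts,z):
    q=np.array([onz(c,p,z)[:2] for p in pts]).astype(np.float32)
    (cx,cy),(w,h),a=cv2.minAreaRect(q*1000)
    m=q.mean(0); d=(q[1]-q[0])+(q[2]-q[3])
    return m.round(4),round(float(np.degrees(np.arctan2(d[1],d[0]))),1),(round(w,1),round(h,1))
def enh(im,x0,y0,x1,y1,f,name):
    b=cv2.resize(im[y0:y1,x0:x1],None,fx=f,fy=f,interpolation=cv2.INTER_CUBIC);b=(255*(b/255.)**.6).astype(np.uint8);cv2.imwrite(name,b)
E
python3 - <<'E'
from h import *
import pickle
c=pickle.load(open("w1.pkl","rb"))
print("L",quad(c,[(221,140),(360,108),(366,134),(228,165)],.025))
print("M",quad(c,[(251,0),(409,29),(403,59),(249,33)],.025))
c0=arm.get_calibration("wrist")
im=cv2.imread("pics/w1.png");a=cv2.imread("pics/wrist0.png")
enh(im,210,0,420,175,2.6,"pics/a.png");enh(a,75,0,285,215,2.3,"pics/b.png")
A=cv2.imread("pics/a.png");B=cv2.imread("pics/b.png");H=max(A.shape[0],B.shape[0])
A=A[:,:];print(A.shape,B.shape)
s=np.zeros((500,1040,3),np.uint8);s[:A.shape[0],:A.shape[1]]=A;s[:B.shape[0],550:550+B.shape[1]]=B
cv2.imwrite("pics/ab.png",cv2.resize(s,None,fx=.769,fy=.769,interpolation=cv2.INTER_AREA))
E
```

```text
L (array([ 0.508 , -0.3932], dtype=float32), 12.8, (155.7, 28.0))
M (array([ 0.5461, -0.2892], dtype=float32), -8.9, (29.0, 156.3))
(455, 546, 3) (494, 483, 3)
```

View pics/ab.png

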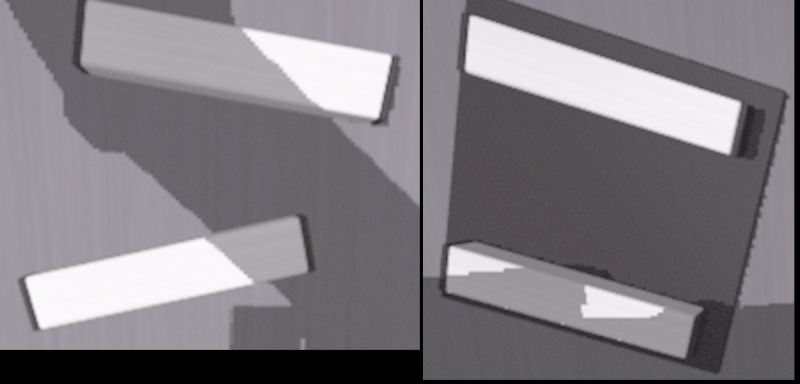

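L and M measured (lengths 156–157 × 28–29 mm, consistent within 4 mm with the two fixed cameras). Turn and go down over bar L.

```bash
cat >> h.py <<'E'
from scipy.spatial.transform import Rotation as Ro
def rel(x,y,z,yaw=None):
    s=arm.get_state();q=np.array(s["tool_rot"]);R=Ro.from_quat(q[[1,2,3,0]]).as_matrix();p=np.array(s["eef_pos"])
    jy=np.degrees(np.arctan2(R[1,2],R[0,2]));tilt=np.degrees(np.arccos(-R[2,1]))
    print("t",round(float(s["time"]),2),"pos",p.round(4),"jawyaw",jy.round(2),"tilt",tilt.round(2),"shift cm",(R.T@(np.array([x,y,z])-p)*100).round(2),"turn",None if yaw is None else round(jy-yaw,2),"F",np.round(s["force"],2),"op",round(float(s["opening"]),3))
E
python3 -m jog '[[[0,1.5,0],9.6],[[0,1.5,0],9.6],[[0,1.5,0],9.6],[[0,1.5,0],9.6],[[0,1.5,0],9.6],[[0,1.5,0],9.6],[[0,1.5,0],9.6],[[0,1.5,0],9.6],[[2.4,0,-4.9],0]]' - -; python3 -c "
from h import *
rel(.508,-.3925,.011,-77.2)"
```

```text
time: 2.5
eef_pos: [0.5251, -0.3631, 0.1006]
tool_rot: [0.08, -0.079, 0.708, -0.697]
force: [-0.6, 1.6, 0.9]
opening: 1.002
t 2.5 pos [ 0.5251 -0.3631  0.1006] jawyaw -77.1 tilt 0.93 shift cm [2.36 8.91 2.63] turn 0.1 F [-0.57  1.56  0.91] op 1.002
```

```bash
python3 -m jog '[[[1.2,1,1.3],0],[[1.1,3,1.3],0],[[0,3,0],0],[[0,0,0],0]]' ; python3 -c "
from h import *
rel(.508,-.3925,.011,-77.2)"
```

```text
time: 3.0
eef_pos: [0.5112, -0.3818, 0.0274]
tool_rot: [0.085, -0.083, 0.71, -0.694]
force: [0.5, -0.3, -0.3]
opening: 1.002
t 3.0 pos [ 0.5112 -0.3818  0.0274] jawyaw -76.32 tilt 1.37 shift cm [0.57 1.61 1.  ] turn 0.88 F [ 0.46 -0.32 -0.3 ] op 1.002
```

```bash
python3 -m jog '[[[0.6,0.4,1.0],0.8],[[0,0.8,0],0],[[0,0.2,0],0]]' ; python3 -c "
from h import *
rel(.508,-.3925,.011,-77.2)"
```

```text
time: 3.38
eef_pos: [0.5102, -0.3941, 0.0152]
tool_rot: [0.082, -0.077, 0.71, -0.695]
force: [-0.2, -0.4, 0.1]
opening: 0.999
t 3.38 pos [ 0.5102 -0.3941  0.0152] jawyaw -77.08 tilt 1.27 shift cm [ 0.18  0.42 -0.2 ] turn 0.12 F [-0.2  -0.38  0.13] op 0.999
```

```bash
python3 -m jog '[[[0.1,0.4,-0.1],0],[[0,0.1,0],0]]'; python3 -m jog '[[[0,0,0],0],[[0,0,0],0],[[0,0,0],0],[[0,0,0],0]]' 1 30; python3 -c "
from h import *
rel(.508,-.3925,.011,-77.2)"
```

```text
time: 3.62
eef_pos: [0.5094, -0.3932, 0.0104]
tool_rot: [0.082, -0.077, 0.71, -0.695]
force: [-0.2, -1.3, 0.7]
opening: 1.0
time: 4.12
eef_pos: [0.5097, -0.3932, 0.0108]
tool_rot: [0.083, -0.077, 0.71, -0.695]
force: [0.1, 0.0, 0.0]
opening: 0.584
t 4.12 pos [ 0.5097 -0.3932  0.0108] jawyaw -77.05 tilt 1.26 shift cm [ 0.15 -0.02 -0.1 ] turn 0.15 F [0.13 0.04 0.01] op 0.584
```

```bash
python3 -m jog '[[[0,0,0],0],[[0,0,0],0],[[0,0,0],0],[[0,0,0],0]]'; python3 -m jog '[[[0,-3,0],0],[[0,-3,0],0],[[0,-2,0],0],[[0,0,0],0],[[0,0,0],0]]'; python3 -m jog '[[[0,0,0],0]]'; python3 -c "
from h import *
rel(.546,-.289,.011,-99)"
```

```text
time: 4.62
eef_pos: [0.5097, -0.3933, 0.0109]
tool_rot: [0.083, -0.077, 0.71, -0.695]
force: [-0.3, 0.4, 0.5]
opening: 0.341
time: 5.25
eef_pos: [0.5077, -0.3933, 0.0904]
tool_rot: [0.082, -0.078, 0.711, -0.694]
force: [0.5, 0.8, -2.1]
opening: 0.342
time: 5.38
eef_pos: [0.5072, -0.3929, 0.0894]
tool_rot: [0.081, -0.079, 0.711, -0.694]
force: [0.2, -0.1, -1.4]
opening: 0.341
t 5.38 pos [ 0.5072 -0.3929  0.0894] jawyaw -77.02 tilt 1.43 shift cm [-6.06  8.1  -9.06] turn 21.98 F [ 0.19 -0.11 -1.39] op 0.341
```

Bar L pulls about 1.4–2 N, so it is hollow. I'll set it back and weigh M, so that the heavy bar goes first, in the order asked.

```bash
python3 -m jog '[[[0,3,0],0],[[0,3,0],0],[[0,1.4,0],0],[[0,0.3,0],0],[[0,0,0],0]]';  python3 -c "
from h import *
rel(.508,-.3925,.011,-77.2)"
```

```text
time: 6.0
eef_pos: [0.5073, -0.391, 0.0113]
tool_rot: [0.081, -0.078, 0.712, -0.693]
force: [1.1, -0.6, -0.6]
opening: 0.343
t 6.0 pos [ 0.5073 -0.391   0.0113] jawyaw -77.07 tilt 1.54 shift cm [-0.04  0.02  0.16] turn 0.13 F [ 1.12 -0.58 -0.64] op 0.343
```

```bash
python3 -m jog '[[[0,0,0],0],[[0,0,0],0],[[0,-3,0],0],[[0,-3,0],0],[[-2,0,-3.0],7.3],[[-2,0,-3.0],7.3],[[-2,0,-3],7.3],[[0,0,0],0]]' -0.4;  python3 -c "
from h import *
rel(.546,-.289,.011,-99)"
```

```text
time: 7.0
eef_pos: [0.5605, -0.2969, 0.0767]
tool_rot: [-0.06, 0.06, 0.713, -0.696]
force: [1.0, -0.5, -0.2]
opening: 0.701
t 7.0 pos [ 0.5605 -0.2969  0.0767] jawyaw -99.74 tilt 1.46 shift cm [ 1.56  6.59 -0.37] turn -0.74 F [ 0.99 -0.49 -0.21] op 0.701
```

```bash
python3 -m jog '[[[1,2,-0.3],-0.7],[[0.5,2,0],0],[[0,2,0],0],[[0,0,0],0]]';  python3 -c "
from h import *
rel(.546,-.289,.011,-99)"
```

```text
time: 7.5
eef_pos: [0.5448, -0.2936, 0.0157]
tool_rot: [-0.054, 0.055, 0.713, -0.697]
force: [-0.2, -0.9, 0.0]
opening: 0.701
t 7.5 pos [ 0.5448 -0.2936  0.0157] jawyaw -98.87 tilt 1.29 shift cm [-0.04  0.48 -0.46] turn 0.13 F [-0.17 -0.89  0.01] op 0.701
```

```bash
python3 -m jog '[[[0,0.3,-0.4],0],[[0,0.1,0],0]]'; python3 -m jog '[[[0,0,0],0],[[0,0,0],0],[[0,0,0],0],[[0,0,0],0],[[0,0,0],0]]' 1;  python3 -m jog '[[[0,-3,0],0],[[0,-3,0],0],[[0,-2,0],0],[[0,0,0],0],[[0,0,0],0],[[0,0,0],0]]';python3 -c "
from h import *
rel(.46,.34,.1,-99)"
```

```text
time: 7.75
eef_pos: [0.5461, -0.2905, 0.0124]
tool_rot: [-0.054, 0.056, 0.713, -0.697]
force: [-0.4, 1.0, 0.6]
opening: 0.702
time: 8.38
eef_pos: [0.5471, -0.2904, 0.0136]
tool_rot: [-0.053, 0.056, 0.713, -0.697]
force: [-0.3, 0.4, 0.4]
opening: 0.344
time: 9.12
eef_pos: [0.5422, -0.29, 0.0899]
tool_rot: [-0.056, 0.052, 0.713, -0.696]
force: [-0.8, -0.1, -5.1]
opening: 0.344
t 9.12 pos [ 0.5422 -0.29    0.0899] jawyaw -98.84 tilt 1.41 shift cm [ 17.8    0.56 -60.99] turn 0.16 F [-0.79 -0.06 -5.14] op 0.344
```

M pulls about 5 N: it is the heavy one. Next, the tray pose from the two fixed cameras.

```bash
python3 - <<'E'
from h import *
a=cv2.imread("pics/scene0.png");b=cv2.imread("pics/side0.png")
A=cv2.resize(a[170:260,405:495],(450,450),interpolation=cv2.INTER_CUBIC)
B=cv2.resize(b[120:170,215:305],(810,450),interpolation=cv2.INTER_CUBIC)
s=np.hstack([A,B]);print(s.shape);s=cv2.resize(s,None,fx=.634,fy=.634);cv2.imwrite("pics/tray.png",s)
E
```

```text
(450, 1260, 3)
```

View pics/tray.png

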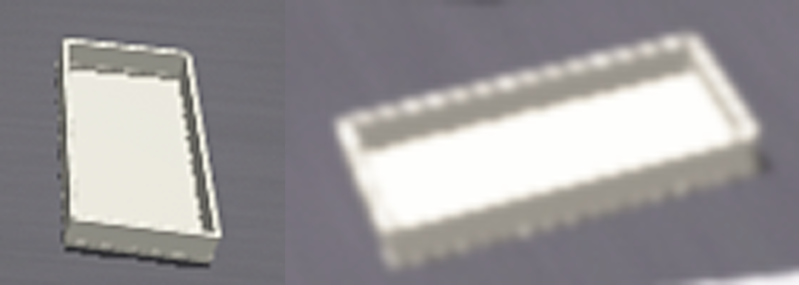

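```bash
python3 - <<'E'
from h import *
S=arm.get_calibration("scene");D=arm.get_calibration("side")
s=np.array([(63,39),(68,221),(222,236),(190,50)])/3.17+[405,170]
d=(np.array([(388,235),(760,131),(693,35),(337,118)])-[285,0])/5.706+[215,120]
for a,b in zip(s,d): print(tri((S,a),(D,b)).round(3))
print(quad(S,s,.03),quad(D,d,.03))
E
```

```text
[0.354 0.287 0.025]
[0.576 0.271 0.029]
[0.581 0.383 0.029]
[0.361 0.397 0.03 ]
(array([0.4697, 0.3342], dtype=float32), -4.0, (112.9, 224.3)) (array([0.4677, 0.3319], dtype=float32), -3.1, (119.5, 221.8))
```

```bash
python3 -m jog '[[[0,-2.5,-2],0],[[1.5,-2,-5.0],-0.5],[[1.5,0,-5.5],-0.5],[[1.5,0,-5.5],-0.5],[[1.5,0,-5.5],-0.5],[[1.5,0,-5.5],-0.5],[[1.5,0,-5.5],-0.5],[[1.5,0,-5.5],-0.5],[[1.5,0,-5.5],-0.5],[[1.5,0,-5.5],-0.5],[[1.5,0,-5.5],-0.5],[[0,0,0],0]]';python3 -c "
from h import *
rel(.469,.333,.018,-93.5)"
```

```text
time: 10.62
eef_pos: [0.4531, 0.3043, 0.1425]
tool_rot: [-0.028, 0.019, 0.714, -0.7]
force: [0.8, -0.9, -5.9]
opening: 0.343
t 10.62 pos [0.4531 0.3043 0.1425] jawyaw -93.81 tilt 1.35 shift cm [-1.56 12.49 -2.73] turn -0.31 F [ 0.76 -0.93 -5.94] op 0.343
```

```bash
python3 -m jog '[[[-1.0,1,-2.7],-0.3],[[-0.5,3,-0.4],0],[[0,4,0],0],[[0,2,0],0],[[0,0,0],0]]';python3 -c "
from h import *
rel(.469,.333,.018,-93.5)"
```

```text
time: 11.25
eef_pos: [0.4692, 0.3332, 0.0374]
tool_rot: [-0.027, 0.017, 0.712, -0.701]
force: [0.4, 0.5, -5.4]
opening: 0.343
t 11.25 pos [0.4692 0.3332 0.0374] jawyaw -93.58 tilt 1.2 shift cm [-0.01  1.93  0.05] turn -0.08 F [ 0.44  0.45 -5.45] op 0.343
```

```bash
python3 -m jog '[[[0,1,0],0],[[0,0.7,0],0],[[0,0.2,0],0],[[0,0,0],0]]';python3 -c "
from h import *
rel(.469,.333,.018,-93.5)"
```

```text
time: 11.75
eef_pos: [0.4706, 0.3333, 0.0191]
tool_rot: [-0.027, 0.018, 0.713, -0.701]
force: [0.2, -0.9, -5.5]
opening: 0.342
t 11.75 pos [0.4706 0.3333 0.0191] jawyaw -93.65 tilt 1.19 shift cm [0.16 0.11 0.04] turn -0.15 F [ 0.17 -0.92 -5.49] op 0.342
```

```bash
python3 -m jog '[[[0,0.2,0],0],[[0,0.1,0],0]]';  python3 -m jog '[[[0,0,0],0],[[0,0,0],0],[[0,0,0],0],[[0,-3,0],0],[[0,-5,0],0],[[0,-5,0],0],[[0,0,0],0]]' -0.1;python3 -c "
from h import *
rel(.554,-.167,.011,-84)"
```

```text
time: 12.0
eef_pos: [0.4708, 0.3337, 0.0175]
tool_rot: [-0.027, 0.018, 0.713, -0.7]
force: [-4.8, -2.8, 9.3]
opening: 0.341
time: 12.88
eef_pos: [0.4743, 0.3325, 0.1527]
tool_rot: [-0.025, 0.02, 0.714, -0.699]
force: [-0.1, 0.4, -0.9]
opening: 0.551
t 12.88 pos [0.4743 0.3325 0.1527] jawyaw -93.66 tilt 1.3 shift cm [-11.26  13.04  49.63] turn -9.66 F [-0.09  0.38 -0.86] op 0.551
```

```bash
python3 -m jog '[[[-1,-1.5,6],-10.5],[[0,-1.5,6],-10.5],[[1,-1.5,6],-10.5],[[2,-1.5,5.5],-10.5],[[3,-1.5,5],-10.5],[[4,-0.5,4],-10.5],[[5,0,3],-10.5],[[5,0,2],-10.5],[[3,0,0],-9],[[0,0,0],0]]'; python3 - <<'E'
from h import *
rel(.53,-.03,.23,0)
c={"mtx":[[324.3,0,323.1],[0,324.3,199],[0,0,1]],"rvec":[-2.8386,.0007,.0033],"tvec":[-.6744,-.0354,.3924]}
f=lambda L:[((x-423)/1.769+75,y/1.769) for x,y in L]
print(quad(c,f([(466,15),(748,101),(739,157),(463,73)]),.033))
print(quad(c,f([(448,246),(700,308),(690,360),(443,292)]),.033))
E
```

```text
time: 14.12
eef_pos: [0.5076, -0.152, 0.2144]
tool_rot: [0.489, -0.486, 0.52, -0.504]
force: [-0.4, 0.1, -0.6]
opening: 0.543
t 14.12 pos [ 0.5076 -0.152   0.2144] jawyaw -2.79 tilt 1.37 shift cm [-12.33  -1.34   1.62] turn -2.79 F [-0.43  0.07 -0.62] op 0.543
(array([0.5316, 0.1283], dtype=float32), -16.2, (30.7, 157.8))
(array([0.4937, 0.0056], dtype=float32), -15.5, (35.5, 156.0))
```

```bash
python3 -m jog '[[[-6,-1,0.7],-1],[[-6,-1,0.7],-1],[[-6,-1,0],0],[[-1,0,0],0],[[0,0,0],0]]'; python3 - <<'E'
from h import *
import pickle
rel(.53,.03,.25,0)
c=arm.get_calibration("wrist");im=arm.camera("wrist")[:,:,::-1];cv2.imwrite("pics/w2.png",im);pickle.dump(c,open("w2.pkl","wb"))
b=cv2.resize(im[0:270,140:500],None,fx=2.2,fy=2.2,interpolation=cv2.INTER_CUBIC);cv2.imwrite("pics/w2c.png",(255*(b/255.)**.6).astype(np.uint8))
E
```

```text
time: 14.75
eef_pos: [0.5277, 0.0479, 0.2453]
tool_rot: [0.495, -0.493, 0.515, -0.496]
force: [-0.4, -0.6, -0.6]
opening: 0.552
t 14.75 pos [0.5277 0.0479 0.2453] jawyaw -1.28 tilt 1.6 shift cm [ 1.78 -0.51  0.26] turn -1.28 F [-0.41 -0.59 -0.57] op 0.552
```

View pics/w2c.png

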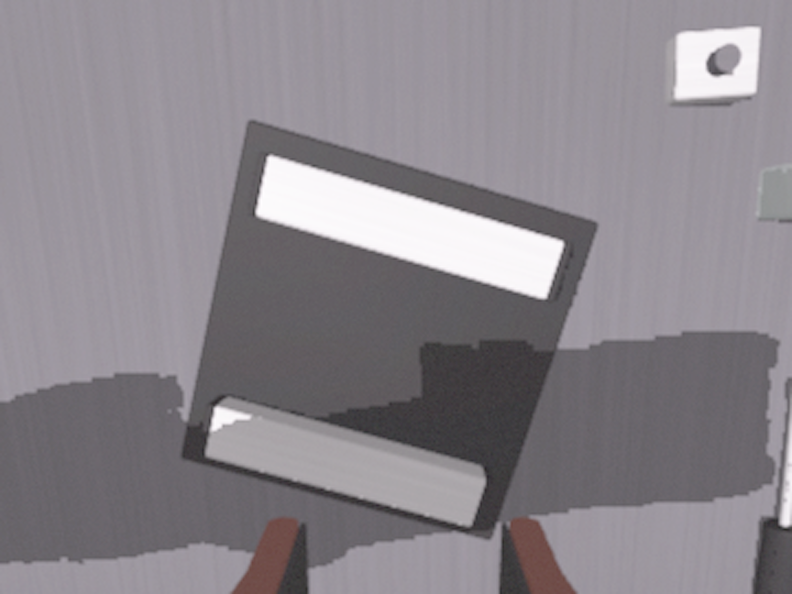

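```bash
python3 - <<'E'
from h import *
import pickle
c=pickle.load(open("w2.pkl","rb"))
f=lambda L:[(x/2.2+140,y/2.2) for x,y in L]
print("plate",quad(c,f([(250,121),(597,223),(491,537),(182,459)]),.008))
print("l1",quad(c,f([(268,154),(565,241),(549,300),(257,216)]),.033))
print("l2",quad(c,f([(213,405),(487,477),(474,527),(206,457)]),.033))
rel(.508,-.393,.011,-77.2)
E
```

```text
plate (array([0.511 , 0.0669], dtype=float32), -16.5, (188.1, 187.2))
l1 (array([0.5302, 0.1287], dtype=float32), -16.9, (29.4, 152.6))
l2 (array([0.4924, 0.005 ], dtype=float32), -16.5, (30.0, 153.8))
t 14.8 pos [0.5277 0.0475 0.2453] jawyaw -1.31 tilt 1.61 shift cm [44.59 22.47 -0.55] turn 75.89 F [-0.35  0.39 -0.51] op 0.551
```

Plate centre (0.511, 0.067), yaw ≈ −16.6°; both wrist views agree within 1.5 mm. Next a look at bar R on the way back.

```bash
python3 -m jog '[[[5.5,0,0.1],0],[[5.5,0,0.1],0],[[5.5,0,0.1],0],[[5.5,0,0.1],0],[[5.5,0,0.1],0],[[4,0,0],0],[[0,0,0],0]]' -0.4; python3 - <<'E'
from h import *
import pickle
rel(.53,-.27,.25,0)
c=arm.get_calibration("wrist");im=arm.camera("wrist")[:,:,::-1];cv2.imwrite("pics/w3.png",im);pickle.dump(c,open("w3.pkl","wb"))
b=cv2.resize(im[0:290,140:500],None,fx=2.05,fy=2.05,interpolation=cv2.INTER_CUBIC);cv2.imwrite("pics/w3c.png",(255*(b/255.)**.6).astype(np.uint8))
E
```

```text
time: 15.68
eef_pos: [0.5177, -0.2869, 0.2356]
tool_rot: [0.488, -0.489, 0.521, -0.501]
force: [-0.3, -0.2, 0.3]
opening: 0.699
t 15.68 pos [ 0.5177 -0.2869  0.2356] jawyaw -2.51 tilt 1.63 shift cm [-1.77 -1.43  1.12] turn -2.51 F [-0.27 -0.22  0.29] op 0.699
```

View pics/w3c.png

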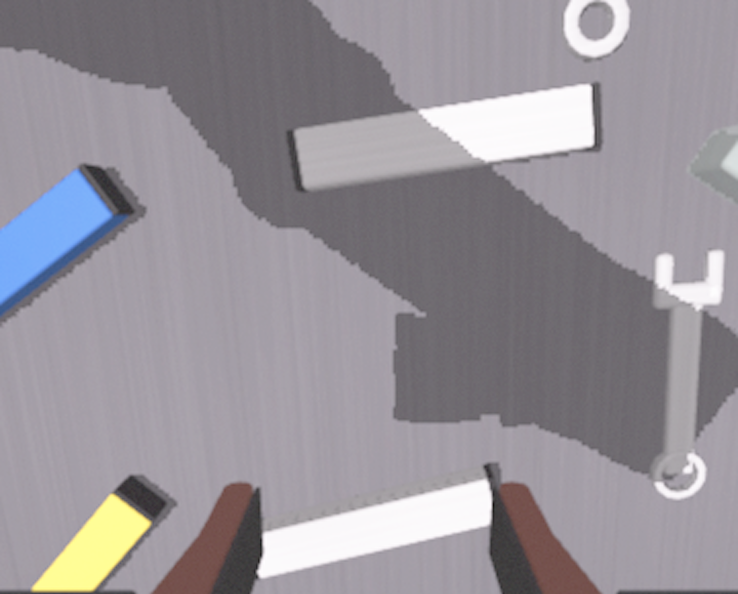

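```bash
python3 - <<'E'
from h import *
import pickle
c=pickle.load(open("w3.pkl","rb"))
f=lambda L:[(x/2.05+140,y/2.05) for x,y in L]
print("R",quad(c,f([(300,130),(593,85),(596,149),(306,188)]),.025))
for p in f([(490,480),(492,523),(262,530),(259,577)]): print(onz(c,p,.025).round(4))
rel(.556,-.167,.011,-83)
E
```

```text
R (array([ 0.555 , -0.1719], dtype=float32), 5.0, (150.4, 30.2))
[ 0.5777 -0.3608  0.025 ]
[ 0.579  -0.3887  0.025 ]
[ 0.4396 -0.3887  0.025 ]
[ 0.4347 -0.4207  0.025 ]
t 15.72 pos [ 0.5182 -0.285   0.2355] jawyaw -2.37 tilt 1.68 shift cm [-11.5   22.6    3.78] turn 80.63 F [-0.47 -0.1  -0.46] op 0.697
```

```bash
python3 -m jog '[[[-5.5,0,1.9],10],[[-5,2,3],10.4],[[0,2,0],10.4],[[0,2,0],10.4],[[0,2,0],10.4],[[0,2,0],10.4],[[0,2,0],10.4],[[0,1,0],10.4],[[0,0,0],0]]'; python3 -c "
from h import *
rel(.555,-.1715,.011,-85)"
```

```text
time: 16.85
eef_pos: [0.5768, -0.1715, 0.1004]
tool_rot: [0.01, -0.026, 0.717, -0.697]
force: [0.3, -0.0, 0.6]
opening: 0.702
t 16.85 pos [ 0.5768 -0.1715  0.1004] jawyaw -87.06 tilt 2.12 shift cm [1.98 8.99 0.15] turn -2.06 F [ 0.35 -0.02  0.56] op 0.702
```

```bash
python3 -m jog '[[[1.2,2,0.1],-2],[[0.8,3,0],0],[[0,3,0],0],[[0,0.4,0],0],[[0,0,0],0]]'; python3 -c "
from h import *
rel(.555,-.1715,.011,-85)"
```

```text
time: 17.48
eef_pos: [0.5572, -0.1687, 0.0185]
tool_rot: [0.032, -0.044, 0.717, -0.695]
force: [-0.1, -0.2, -0.7]
opening: 0.704
t 17.48 pos [ 0.5572 -0.1687  0.0185] jawyaw -83.81 tilt 2.03 shift cm [0.23 0.74 0.28] turn 1.19 F [-0.12 -0.25 -0.71] op 0.704
```

```bash
python3 -m jog '[[[0.2,0.5,0.3],1],[[0,0.2,0],0],[[0,0,0],0]]'; python3 -m jog '[[[0,0,0],0],[[0,0,0],0],[[0,0,0],0],[[0,0,0],0],[[0,0,0],0]]' 1;python3 -c "
from h import *
rel(.555,-.1715,.011,-85)"
```

```text
time: 17.85
eef_pos: [0.5571, -0.1723, 0.0135]
tool_rot: [0.028, -0.037, 0.717, -0.696]
force: [-0.8, 0.5, -0.5]
opening: 0.701
time: 18.48
eef_pos: [0.5575, -0.1722, 0.014]
tool_rot: [0.028, -0.037, 0.717, -0.696]
force: [0.7, -0.1, 0.8]
opening: 0.345
t 18.48 pos [ 0.5575 -0.1722  0.014 ] jawyaw -84.76 tilt 1.87 shift cm [ 0.24  0.31 -0.08] turn 0.24 F [ 0.7  -0.13  0.78] op 0.345
```

```bash
python3 -m jog '[[[0,-4,0],0],[[0,-4,0],0],[[0,-2,0],0],[[0,0,0],0],[[0,0,0],0]]';python3 -c "
from h import *
rel(.5740,.0506,.1,-16.6)"; python3 -m jog '[[[0,0,0],0]]'
```

```text
time: 19.1
eef_pos: [0.5569, -0.1742, 0.1135]
tool_rot: [0.026, -0.039, 0.717, -0.695]
force: [0.6, -0.3, -2.1]
opening: 0.344
t 19.1 pos [ 0.5569 -0.1742  0.1135] jawyaw -84.74 tilt 2.06 shift cm [ -3.8    2.01 -22.17] turn -68.14 F [ 0.64 -0.29 -2.11] op 0.344
time: 19.23
eef_pos: [0.5562, -0.1739, 0.1123]
tool_rot: [0.026, -0.039, 0.717, -0.695]
force: [-1.2, -0.6, -1.1]
opening: 0.344
```

R pulls only 1–2 N, so it is hollow; M was the only heavy one. Carry R to the plate's +x end.

```bash
python3 -m jog '[[[-0.8,0,-5.5],0],[[-0.8,0,-5.5],0],[[-0.8,0,-5.5],0],[[-0.8,0,-4.5],0],[[0,0,0],-9.8],[[0,0,0],-9.8],[[0,0,0],-9.8],[[0,0,0],-9.8],[[0,0,0],-9.8],[[0,0,0],-9.8],[[0,0,0],-9.3],[[0,0,0],0]]';python3 -c "
from h import *
rel(.5740,.0506,.06,-16.6)"
```

```text
time: 20.72
eef_pos: [0.562, 0.0451, 0.1053]
tool_rot: [0.427, -0.439, 0.575, -0.543]
force: [-0.1, 0.9, -1.5]
opening: 0.341
t 20.73 pos [0.562  0.0451 0.1053] jawyaw -14.45 tilt 2.76 shift cm [-0.77  4.49  1.23] turn 2.15 F [-0.11  0.86 -1.47] op 0.341
```

```bash
python3 -m jog '[[[-0.5,1.5,0.8],2],[[-0.3,1,0.3],0.2],[[0,0,0],0],[[0,0,0],0]]';python3 -c "
from h import *
rel(.5740,.0506,.047,-16.6)
q=np.array(arm.get_state()['tool_rot']);print(Ro.from_quat(q[[1,2,3,0]]).as_matrix().round(3))"
```

```text
time: 21.22
eef_pos: [0.5737, 0.0512, 0.0761]
tool_rot: [0.412, -0.427, 0.585, -0.553]
force: [-0.4, -0.4, -1.1]
opening: 0.343
t 21.23 pos [0.5737 0.0512 0.0761] jawyaw -17.17 tilt 2.87 shift cm [0.08 2.9  0.19] turn -0.57 F [-0.45 -0.38 -1.09] op 0.343
[[-0.296 -0.044  0.954]
 [-0.955  0.024 -0.295]
 [-0.01  -0.999 -0.049]]
```

```bash
python3 -m jog '[[[0,1.3,0.1],-0.5],[[0,0.9,0],0],[[0,0.2,0],0],[[0,0,0],0]]';python3 -c "
from h import *
import pickle
rel(.5740,.0506,.047,-16.6)
c=arm.get_calibration('wrist');im=arm.camera('wrist')[:,:,::-1];cv2.imwrite('pics/w4.png',im);pickle.dump(c,open('w4.pkl','wb'))
im=arm.camera('scene')[:,:,::-1];cv2.imwrite('pics/s4.png',im)
a=cv2.resize(cv2.imread('pics/w4.png')[0:300,100:500],None,fx=1.25,fy=1.25,interpolation=cv2.INTER_CUBIC)
b=cv2.resize(im[180:270,290:400],None,fx=2.7,fy=4.1666,interpolation=cv2.INTER_CUBIC)
s=np.hstack([a,b[:375]]);s=(255*(s/255.)**.7).astype(np.uint8);print(s.shape);cv2.imwrite('pics/w4c.png',s)
"
```

```text
time: 21.72
eef_pos: [0.5734, 0.0514, 0.0506]
tool_rot: [0.415, -0.429, 0.583, -0.551]
force: [-0.1, -0.2, -1.4]
opening: 0.341
t 21.73 pos [0.5734 0.0514 0.0506] jawyaw -16.67 tilt 2.86 shift cm [0.06 0.35 0.1 ] turn -0.07 F [-0.08 -0.16 -1.4 ] op 0.341
(375, 797, 3)
```

View pics/w4c.png

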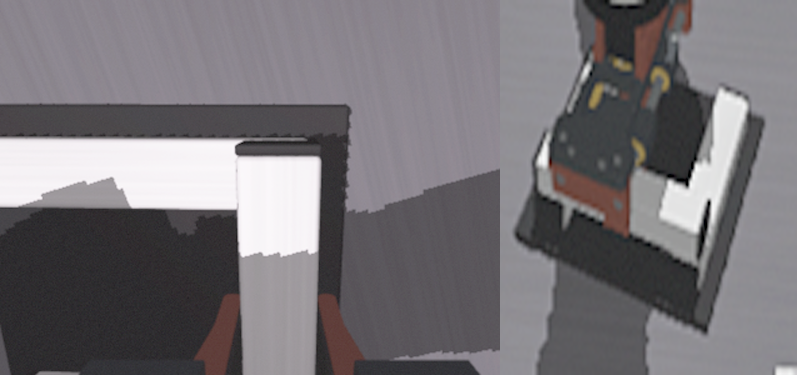

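```bash
python3 - <<'E'
from h import *
import pickle
c=pickle.load(open("w4.pkl","rb"))
th=np.radians(-16.6);u=np.array([np.cos(th),np.sin(th)]);v=np.array([-u[1],u[0]])
def pl(p,z):
    q=onz(c,(p[0]/1.25+100,p[1]/1.25),z)[:2]-[.511,.067];return (q@np.c_[u,v]*1000).round(1)
print("plate corner",pl((348,106),.008))
print("bar end", pl((237,143),.0616),pl((320,143),.0616),"mid edges",pl((241,270),.0616),pl((319,270),.0616))
print("l1 outer",pl((60,138),.033),pl((200,140),.033),"inner",pl((60,207),.033),pl((200,209),.033))
E
```

```text
plate corner [94.1 93. ]
bar end [50.8 78.7] [79.3 78.7] mid edges [50.8 32.3] [80.1 32.7]
l1 outer [-28.5  79.7] [31.1 78.8] inner [-33.2  50.2] [29.4 49.8]
```

Held bar is at plate x 50.8–79.6 mm, its end at 78.7 against the lower bar's outer edge at about 79.2. That is flush within 1 mm, so lower and release.

```bash
python3 -m jog '[[[0,0.25,0],0],[[0,0.15,0],0],[[0,0.1,0],0]]';python3 -c "
from h import *
rel(.5740,.0506,.047,-16.6)"
```

```text
time: 22.2
eef_pos: [0.5742, 0.0518, 0.0472]
tool_rot: [0.416, -0.429, 0.583, -0.551]
force: [-4.1, -0.5, 11.7]
opening: 0.343
t 22.2 pos [0.5742 0.0518 0.0472] jawyaw -16.66 tilt 2.79 shift cm [0.12 0.02 0.01] turn -0.06 F [-4.1  -0.51 11.69] op 0.343
```

```bash
python3 -m jog '[[[0,-0.05,0],0],[[0,0,0],0],[[0,0,0],0],[[0,-2,0],0],[[0,-4,0],0],[[0,-4,0],0],[[0,0,0],0]]' -0.1; python3 - <<'E'
from h import *
import pickle
rel(.506,-.3925,.011,-77.2)
c=arm.get_calibration('wrist');im=arm.camera('wrist')[:,:,::-1];cv2.imwrite('pics/w5.png',im);pickle.dump(c,open('w5.pkl','wb'))
a=cv2.resize(im[0:320,100:540],None,fx=1.8,fy=1.8,interpolation=cv2.INTER_CUBIC);cv2.imwrite('pics/w5c.png',(255*(a/255.)**.7).astype(np.uint8))
E
```

```text
time: 23.08
eef_pos: [0.5798, 0.0485, 0.1545]
tool_rot: [0.416, -0.428, 0.583, -0.552]
force: [0.3, 0.5, -0.7]
opening: 0.547
t 23.07 pos [0.5798 0.0485 0.1545] jawyaw -16.71 tilt 2.64 shift cm [44.54 13.52  6.25] turn 60.49 F [ 0.26  0.52 -0.74] op 0.547
```

View pics/w5c.png

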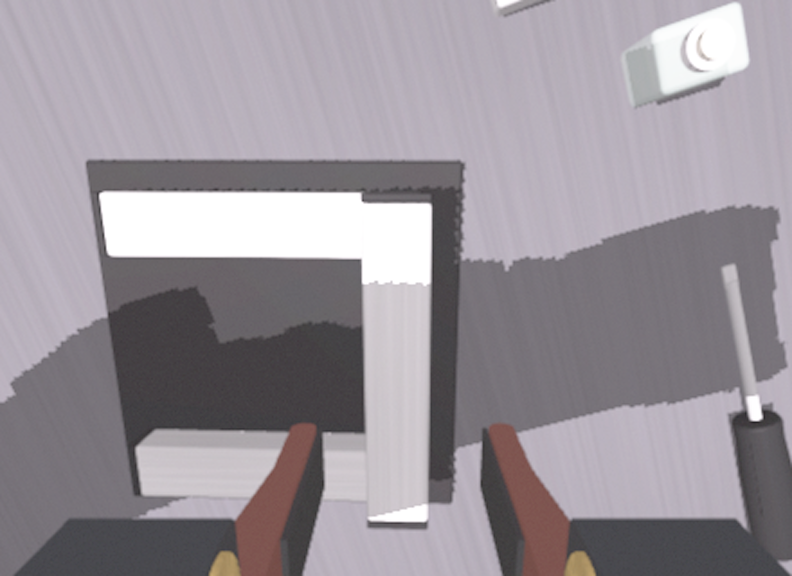

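```bash
python3 - <<'E'
from h import *
import pickle
c=pickle.load(open("w5.pkl","rb"))
th=np.radians(-16.6);u=np.array([np.cos(th),np.sin(th)]);v=np.array([-u[1],u[0]])
def pl(p,z):
    q=onz(c,(p[0]/1.8+100,p[1]/1.8),z)[:2]-[.511,.067];return (q@np.c_[u,v]*1000).round(1)
print("plate",[pl(p,.008).tolist() for p in [(87,162),(463,163),(452,502),(134,495)]])
print("bar",[pl(p,.058).tolist() for p in [(362,194),(431,196),(428,527),(368,525)]])
print("l1",[pl(p,.033).tolist() for p in [(99,192),(106,257),(362,192),(362,258)]],"l2",[pl(p,.033).tolist() for p in [(137,447),(141,496),(367,499)]])
E
```

```text
plate [[-92.9, 93.7], [95.0, 92.5], [93.8, -93.9], [-94.4, -93.7]]
bar [[50.8, 78.8], [79.4, 77.9], [79.8, -78.7], [50.2, -78.3]]
l1 [[-75.0, 79.5], [-76.2, 49.5], [48.0, 79.3], [47.4, 49.3]] l2 [[-74.5, -50.4], [-76.3, -79.6], [47.2, -78.5]]
```

First hollow bar sits at plate x 50.5–79.6, y ±78.5, top 58 mm: flush. Now fetch L.

```bash
python3 -m jog '[[[5.5,0,0.8],0],[[5.5,0,0.8],0],[[5.5,0,0.8],0],[[5.5,0,0.8],0],[[5.5,0,0.8],0],[[5.5,0,0.8],0],[[5.5,0,0.8],0],[[5,0,0.8],0],[[0,1,0],10],[[0,1,0],10],[[0,1,0],10],[[0,1,0],10],[[0,1,0],10],[[0,1,0],10],[[0,0,0],0]]' -0.4; python3 -c "
from h import *
rel(.505,-.391,.012,-77.2)"
```

```text
time: 25.0
eef_pos: [0.501, -0.3925, 0.0707]
tool_rot: [0.05, -0.092, 0.717, -0.689]
force: [0.0, -0.2, 0.3]
opening: 0.701
t 25.0 pos [ 0.501  -0.3925  0.0707] jawyaw -78.49 tilt 4.09 shift cm [-0.74  5.83  0.2 ] turn -1.29 F [ 0.01 -0.23  0.35] op 0.701
```

```bash
python3 -m jog '[[[-0.7,2,0.2],-1.2],[[0,2,0],0],[[0,0.8,0],0],[[0,0,0],0]]'; python3 -c "
from h import *
rel(.505,-.391,.012,-77.2)
q=np.array(arm.get_state()['tool_rot']);print(Ro.from_quat(q[[1,2,3,0]]).as_matrix().round(3))"
```

```text
time: 25.5
eef_pos: [0.5051, -0.3908, 0.0182]
tool_rot: [0.061, -0.103, 0.717, -0.687]
force: [0.1, 0.3, 0.6]
opening: 0.698
t 25.5 pos [ 0.5051 -0.3908  0.0182] jawyaw -76.79 tilt 4.17 shift cm [-0.02  0.62  0.05] turn 0.41 F [0.05 0.29 0.63] op 0.698
[[-0.972 -0.064  0.228]
 [-0.231  0.035 -0.972]
 [ 0.054 -0.997 -0.049]]
```

```bash
python3 -m jog '[[[0,0.4,0.05],0.4],[[0,0.15,0],0],[[0,0,0],0]]'; python3 -m jog '[[[0,0,0],0],[[0,0,0],0],[[0,0,0],0],[[0,0,0],0],[[0,0,0],0]]' 1;python3 -c "
from h import *
rel(.505,-.391,.012,-77.2)"; python3 -m jog '[[[0,-4,0],0],[[0,-4,0],0],[[0,-2,0],0],[[0,0,0],0],[[0,0,0],0]]';python3 -c "
from h import *
rel(.4487,.0857,.1,-16.6)"
```

```text
time: 25.88
eef_pos: [0.5052, -0.3919, 0.0134]
tool_rot: [0.059, -0.1, 0.717, -0.688]
force: [-0.2, -0.4, -0.1]
opening: 0.697
time: 26.5
eef_pos: [0.5057, -0.3922, 0.0142]
tool_rot: [0.059, -0.099, 0.716, -0.688]
force: [0.2, -0.1, 0.5]
opening: 0.341
t 26.5 pos [ 0.5057 -0.3922  0.0142] jawyaw -77.21 tilt 3.99 shift cm [ 0.03  0.23 -0.12] turn -0.01 F [ 0.17 -0.09  0.45] op 0.341
time: 27.12
eef_pos: [0.5104, -0.3936, 0.113]
tool_rot: [0.058, -0.101, 0.718, -0.686]
force: [-0.3, 0.5, -1.9]
opening: 0.339
t 27.12 pos [ 0.5104 -0.3936  0.113 ] jawyaw -77.2 tilt 4.33 shift cm [ -4.8    3.48 -47.98] turn -60.6 F [-0.27  0.5  -1.94] op 0.339
```

```bash
python3 -m jog '[[[-0.5,0,-5.3],0],[[-0.5,0,-5.3],0],[[-0.5,0,-5.3],0],[[-0.5,0,-5.3],0],[[-0.5,0,-5.3],0],[[-0.5,0,-5.3],0],[[-0.5,0,-5.3],0],[[-0.5,0,-5.3],0],[[-0.5,0,-5],0],[[0,0,0],-10],[[0,0,0],-10],[[0,0,0],-10],[[0,0,0],-10],[[0,0,0],-10],[[0,0,0],-10],[[0,0,0],0]]';python3 -c "
from h import *
rel(.4487,.0857,.075,-16.6)
q=np.array(arm.get_state()['tool_rot']);print(Ro.from_quat(q[[1,2,3,0]]).as_matrix().round(3))"
```

```text
time: 29.12
eef_pos: [0.433, 0.095, 0.1167]
tool_rot: [0.409, -0.452, 0.588, -0.532]
force: [-0.1, 0.0, -2.7]
opening: 0.347
t 29.12 pos [0.433  0.095  0.1167] jawyaw -14.9 tilt 5.72 shift cm [0.5  3.97 2.16] turn 1.7 F [-0.07  0.02 -2.71] op 0.347
[[-0.257 -0.096  0.962]
 [-0.966  0.026 -0.256]
 [-0.    -0.995 -0.1  ]]
```

```bash
python3 -m jog '[[[0.3,1.5,1.3],1.5],[[0.2,1.5,0.8],0.2],[[0,1.5,0],0],[[0,0,0],0]]';python3 -c "
from h import *
rel(.4487,.0857,.06,-16.6)"
```

```text
time: 29.62
eef_pos: [0.4459, 0.0854, 0.066]
tool_rot: [0.396, -0.443, 0.596, -0.54]
force: [-0.1, -0.0, -1.8]
opening: 0.344
t 29.62 pos [0.4459 0.0854 0.066 ] jawyaw -17.18 tilt 5.9 shift cm [-0.12  0.57  0.32] turn -0.58 F [-0.06 -0.02 -1.76] op 0.344
```

```bash
python3 -m jog '[[[-0.1,0.5,0.35],-0.5],[[0,0.4,0.05],0],[[0,0,0],0]]';python3 -c "
from h import *
import pickle
rel(.4487,.0857,.05,-16.6)
q=np.array(arm.get_state()['tool_rot']);print(Ro.from_quat(q[[1,2,3,0]]).as_matrix().round(3))
c=arm.get_calibration('wrist');im=arm.camera('wrist')[:,:,::-1];cv2.imwrite('pics/w6.png',im);pickle.dump(c,open('w6.pkl','wb'))
a=cv2.resize(im[0:300,200:600],None,fx=1.9,fy=1.9,interpolation=cv2.INTER_CUBIC);cv2.imwrite('pics/w6c.png',(255*(a/255.)**.7).astype(np.uint8))
"
```

```text
time: 30.0
eef_pos: [0.4494, 0.0859, 0.0565]
tool_rot: [0.399, -0.445, 0.594, -0.538]
force: [-0.4, -0.1, -1.5]
opening: 0.343
t 30.0 pos [0.4494 0.0859 0.0565] jawyaw -16.64 tilt 5.88 shift cm [0.04 0.65 0.  ] turn -0.04 F [-0.4  -0.07 -1.46] op 0.343
[[-0.286 -0.099  0.953]
 [-0.958  0.025 -0.285]
 [ 0.005 -0.995 -0.102]]
```

View pics/w6c.png

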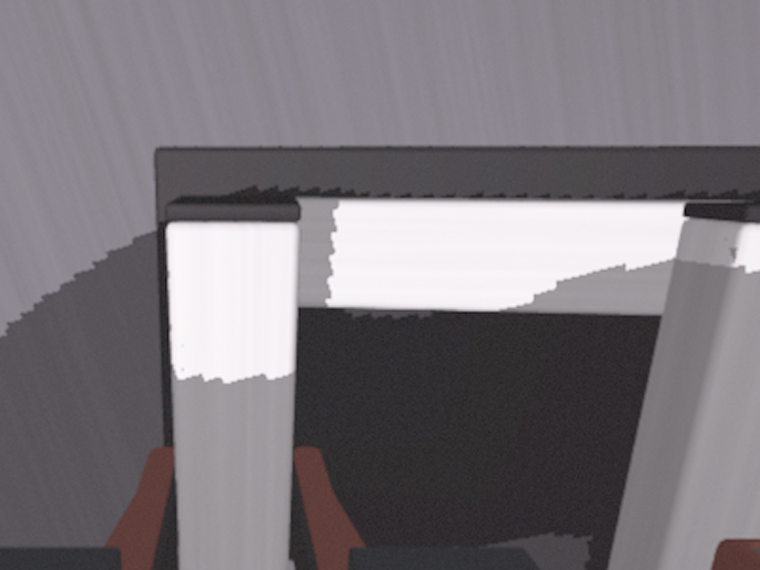

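```bash
python3 - <<'E'
from h import *
import pickle
c=pickle.load(open("w6.pkl","rb"))
th=np.radians(-16.6);u=np.array([np.cos(th),np.sin(th)]);v=np.array([-u[1],u[0]])
def pl(p,z):
    q=onz(c,(p[0]/1.9+200,p[1]/1.9),z)[:2]-[.511,.067];return (q@np.c_[u,v]*1000).round(1).tolist()
print("plate corner",pl((156,149),.008))
print("bar76",pl((168,223),.0713),pl((298,221),.0713),"mid",pl((175,380),.0695),pl((295,380),.0695))
print("end",pl((170,203),.0713),pl((298,203),.0713))
print("l1 outer",pl((340,199),.033),pl((600,201),.033),"inner",pl((340,308),.033))
print("bar1 76",pl((682,218),.058), "edge mid",pl((664,290),.058))
E
```

```text
plate corner [-93.5, 94.0]
bar76 [-77.1, 75.5] [-48.6, 76.1] mid [-77.1, 38.5] [-48.2, 39.4]
end [-76.5, 79.7] [-48.7, 79.8]
l1 outer [-37.5, 79.7] [29.5, 79.3] inner [-36.0, 49.8]
bar1 76 [36.4, 76.3] edge mid [35.8, 60.2]
```

```bash
python3 -m jog '[[[0,0.3,-0.1],0],[[0,0.25,-0.05],0]]';python3 -m jog '[[[0,0.25,-0.03],0]]' - 10;python3 -m jog '[[[0,0.25,-0.03],0],[[0,0.1,0],0]]' - 6; python3 -c "
from h import *
rel(.4480,.0860,.047,-16.6)"
```

```text
time: 30.3
eef_pos: [0.4479, 0.0867, 0.0515]
tool_rot: [0.4, -0.444, 0.594, -0.538]
force: [0.2, -0.4, -1.4]
opening: 0.341
time: 30.42
eef_pos: [0.4475, 0.087, 0.049]
tool_rot: [0.4, -0.444, 0.594, -0.538]
force: [-0.1, -0.4, -1.3]
opening: 0.34
time: 30.68
eef_pos: [0.4462, 0.0874, 0.0461]
tool_rot: [0.4, -0.444, 0.595, -0.538]
force: [-3.1, -0.2, 9.5]
opening: 0.358
t 30.68 pos [0.4462 0.0874 0.0461] jawyaw -16.61 tilt 5.9 shift cm [ 0.09 -0.11  0.2 ] turn -0.01 F [-3.11 -0.25  9.46] op 0.358
```

```bash
python3 -m jog '[[[0,-0.15,0],0],[[0,-0.3,0.1],0],[[0.05,0,0.15],0],[[0,0,0],0]]' - 15; python3 -c "
from h import *
import pickle
rel(.4485,.0862,.047,-16.6)
c=arm.get_calibration('wrist');im=arm.camera('wrist')[:,:,::-1];cv2.imwrite('pics/w7.png',im);pickle.dump(c,open('w7.pkl','wb'))
# edges of held bar along image rows, at several rows
g=im.astype(int).sum(2)/3
for r in (130,160,190,205): 
    d=np.diff(g[r]);print(r,[(i,int(d[i])) for i in range(260,380) if abs(d[i])>25])
"
```

```text
time: 31.18
eef_pos: [0.449, 0.0859, 0.0503]
tool_rot: [0.399, -0.444, 0.595, -0.538]
force: [-0.4, -0.2, -1.7]
opening: 0.349
t 31.18 pos [0.449  0.0859 0.0503] jawyaw -16.62 tilt 5.89 shift cm [-0.01  0.33 -0.03] turn -0.02 F [-0.42 -0.2  -1.73] op 0.349
130 [(286, 39), (287, 114), (288, 58), (354, -40), (355, -35), (367, 76), (368, 40)]
160 [(287, 39), (288, 41), (289, 88), (290, 50), (353, -38), (354, -43), (367, 70), (368, 47)]
190 [(288, 42), (289, 38), (304, 76), (305, 43), (352, -36), (353, -67), (354, -79)]
205 [(289, 46), (290, 33), (353, -49)]
```

```bash
python3 - <<'E'
from h import *
import pickle
c=pickle.load(open("w7.pkl","rb"))
th=np.radians(-16.6);u=np.array([np.cos(th),np.sin(th)]);v=np.array([-u[1],u[0]])
def pl(p,z):
    q=onz(c,p,z)[:2]-[.511,.067];return (q@np.c_[u,v]*1000).round(1).tolist()
for z in (.060,.063): print([pl(p,z) for p in [(287.5,130),(355,130),(289,190),(353.5,190)]])
g=cv2.imread("pics/w7.png").astype(int).sum(2)/3
for col in (320,400): print(col,[(i,int(g[i+1,col]-g[i,col])) for i in range(60,180) if abs(g[i+1,col]-g[i,col])>20])
E
```

```text
[[-79.2, 69.7], [-49.6, 69.9], [-79.5, 42.2], [-49.5, 43.0]]
[[-78.6, 69.9], [-49.6, 70.2], [-78.8, 43.0], [-49.5, 43.9]]
320 [(75, -32), (76, -46), (114, 84), (115, 66), (116, 31)]
400 [(75, -29), (76, -45), (103, 38), (104, 50), (105, 59), (106, 34), (162, -22), (163, -63), (164, -100)]
```

```bash
python3 -m jog '[[[0,0.2,0.04],0],[[0,0.15,0.03],0],[[0,0.05,0],0]]' - 10; python3 -c "
from h import *
rel(.4490,.0859,.047,-16.6)"
```

```text
time: 31.6
eef_pos: [0.4492, 0.0859, 0.0461]
tool_rot: [0.399, -0.445, 0.595, -0.538]
force: [-1.5, -0.7, 9.8]
opening: 0.359
t 31.6 pos [0.4492 0.0859 0.0461] jawyaw -16.61 tilt 5.92 shift cm [ 0.01 -0.09 -0.03] turn -0.01 F [-1.53 -0.66  9.76] op 0.359
```

```bash
python3 -m jog '[[[0,-0.05,0],0],[[0,0,0],0],[[0,0,0],0],[[0,-2,0],0],[[0,-4,0],0],[[0,-5,0],0],[[0,-5,5],0],[[2,-2,3],0],[[0,0,0],0],[[0,0,0],0]]' -0.1 30; python3 - <<'E'
from h import *
import pickle
rel(.51,.05,.2,-16.6)
c=arm.get_calibration('wrist');im=arm.camera('wrist')[:,:,::-1];cv2.imwrite('pics/w8.png',im);pickle.dump(c,open('w8.pkl','wb'))
sc=arm.camera('scene')[:,:,::-1];sd=arm.camera('side')[:,:,::-1];cv2.imwrite('pics/s8.png',sc);cv2.imwrite('pics/d8.png',sd)
g=lambda a:(255*(a/255.)**.7).astype(np.uint8)
up=cv2.resize(im[0:170,150:550],(800,340),interpolation=cv2.INTER_CUBIC)
a=cv2.resize(sc[150:310,140:500],(450,200),interpolation=cv2.INTER_CUBIC);b=cv2.resize(sd[110:310,210:480],(350,259),interpolation=cv2.INTER_CUBIC)
o=np.zeros((600,800,3),np.uint8);o[:340]=up;o[340:540,:450]=a;o[340:599,450:]=b;cv2.imwrite('pics/f8.png',g(o))
E
```

```text
time: 32.85
eef_pos: [0.5325, 0.0407, 0.2166]
tool_rot: [0.399, -0.446, 0.595, -0.537]
force: [-0.6, 0.2, -0.8]
opening: 0.547
t 32.85 pos [0.5325 0.0407 0.2166] jawyaw -16.49 tilt 6.03 shift cm [-0.26  1.9  -2.23] turn 0.11 F [-0.61  0.15 -0.8 ] op 0.547
```

```bash
python3 - <<'E'
from h import *
import pickle
c=pickle.load(open("w8.pkl","rb"))
th=np.radians(-16.6);u=np.array([np.cos(th),np.sin(th)]);v=np.array([-u[1],u[0]])
for a,b in [(-95,95),(95,95),(95,-95),(-95,-95)]:
    print(proj(c,np.r_[[.511,.067]+u*a/1e3+v*b/1e3,.008]).round(0))
im=cv2.imread('pics/w8.png');sc=cv2.imread('pics/s8.png');sd=cv2.imread('pics/d8.png')
g=lambda a:(255*(a/255.)**.7).astype(np.uint8)
up=cv2.resize(im[50:270,180:440],None,fx=1.82,fy=1.82,interpolation=cv2.INTER_CUBIC)
o=np.zeros((600,800,3),np.uint8);h,w=up.shape[:2];print(h,w);o[:h,:w]=up
t=cv2.resize(sc[160:270,400:500],(300,330),interpolation=cv2.INTER_CUBIC);o[:330,500:]=t
b=cv2.resize(sd[110:310,210:480],(300,222),interpolation=cv2.INTER_CUBIC);o[330:552,500:]=b
a=cv2.resize(sc[150:310,140:500],(450,200));o[401:600,:450]=a[:199]
cv2.imwrite('pics/f8.png',g(o))
E
```

```text
[[229.  66.]]
[[411.  65.]]
[[397. 237.]]
[[242. 230.]]
400 473
```

View pics/f8.png

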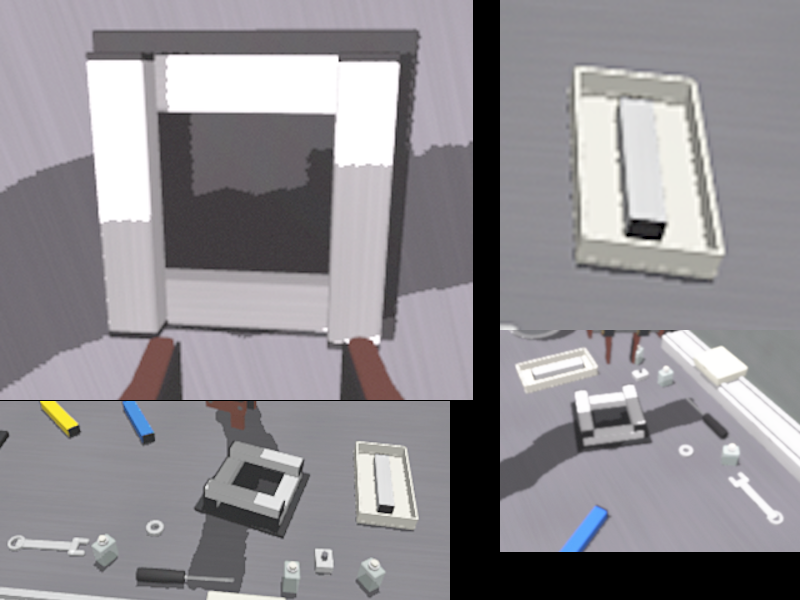

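```bash
python3 - <<'E'
from h import *
import pickle
c=pickle.load(open("w8.pkl","rb"))
th=np.radians(-16.6);u=np.array([np.cos(th),np.sin(th)]);v=np.array([-u[1],u[0]])
def pl(p,z):
    q=onz(c,(p[0]/1.82+180,p[1]/1.82+50),z)[:2]-[.511,.067];return (q@np.c_[u,v]*1000).round(1).tolist()
print("plate",[pl(p,.008) for p in [(94,31),(417,31),(395,340)]])
print("b2",[pl(p,.058) for p in [(87,53),(150,53),(155,333),(107,333)]])
print("b1",[pl(p,.058) for p in [(338,54),(400,54),(380,343),(329,342)]])
print("l1",[pl(p,.033) for p in [(200,54),(200,112)]],"l2",[pl(p,.033) for p in [(250,327),(250,280)]])
g=cv2.imread("pics/w8.png").astype(int).sum(2)/3
for r in (100,140,180,210): 
    d=np.diff(g[r]);print(r,[(i,int(d[i])) for i in range(220,410) if abs(d[i])>14])
for col in (240,250,258,370,380): 
    d=np.diff(g[:,col]);print(col,[(i,int(d[i])) for i in range(50,245) if abs(d[i])>18])
E
```

```text
plate [[-92.5, 94.0], [93.7, 92.6], [94.6, -94.9]]
b2 [[-78.1, 79.5], [-45.0, 79.3], [-50.8, -75.1], [-80.0, -76.5]]
b1 [[49.7, 78.5], [79.6, 78.4], [79.5, -75.1], [50.8, -75.9]]
l1 [[-24.4, 79.9], [-25.3, 49.4]] l2 [[2.3, -79.4], [2.5, -48.7]]
100 [(227, 26), (228, 73), (258, -66), (259, -47), (264, 16), (265, 24), (271, 71), (397, -58), (398, -152), (406, 46), (407, 44)]
140 [(231, 151), (232, 25), (260, -49), (261, -71), (266, -21), (267, -54), (268, -17), (284, 15), (285, 16), (350, -19), (362, 69), (363, 47), (364, 20), (365, 64), (371, -15), (372, -56), (374, 70), (379, -14), (380, -58), (383, 47), (384, 22), (387, -14), (388, -52), (389, 46), (390, 26), (394, -58), (395, -129), (403, 20), (404, 18)]
180 [(234, 28), (235, 44), (236, 17), (262, -17), (263, -17), (268, -21), (269, -53), (270, -14), (360, 37), (361, 57), (362, 36), (391, -36), (392, -71), (393, -22), (400, 21)]
210 [(237, 41), (238, 35), (264, -16), (270, 22), (271, 17), (359, -16), (361, 19), (389, -34), (390, -82), (391, -16), (398, 22), (407, 21), (408, 22)]
240 [(65, -38), (66, -55), (82, 154), (83, 21), (170, -78), (225, 20), (227, -25), (230, -33), (231, -55), (233, 19), (234, 52), (235, 33)]
250 [(65, -40), (66, -53), (82, 156), (83, 21), (169, -23), (170, -62), (230, -24), (231, -61), (232, -56), (234, 30), (235, 64), (236, 28)]
258 [(65, -37), (66, -53), (77, -18), (78, -21), (82, 69), (83, 54), (84, 20), (170, -29), (171, -47), (231, -43), (232, -81), (235, 78), (236, 36), (244, -26)]
370 [(65, -43), (66, -28), (82, 42), (83, 132), (140, -73), (235, 76), (237, -88), (238, -123)]
380 [(65, -41), (66, -33), (82, 52), (83, 124), (139, -20), (140, -56), (234, -45), (235, -60)]
```

```bash
python3 - <<'E'
from h import *
import pickle
c=pickle.load(open("w8.pkl","rb"))
th=np.radians(-16.6);u=np.array([np.cos(th),np.sin(th)]);v=np.array([-u[1],u[0]])
def pl(p,z=.058):
    q=onz(c,p,z)[:2]-[.511,.067];return (q@np.c_[u,v]*1000).round(1).tolist()
for r,a,b,d,e in [(100,228.3,259,None,398.3),(140,231.6,261.2,None,395.2),(180,235.3,263,361.6,392.2),(210,238,264.5,360,390.3)]:
    print(r,"b2",pl((a,r)),pl((b,r)),"b1",pl((d,r)) if d else "",pl((e,r)))
print("b2 capline far/near",pl((245,82.7)),pl((250,231.8)),"cap outer near",pl((250,235.3)))
print("b1",pl((375,83.2)),pl((370,237.9)))
s=cv2.imread("pics/w8.png")[222:246,232:400];print(s[:,18].sum(1)//3, s[:,138].sum(1)//3)
E
```

```text
100 b2 [-79.4, 60.8] [-49.4, 60.9] b1  [79.5, 61.2]
140 b2 [-79.4, 23.1] [-49.4, 23.5] b1  [79.2, 25.4]
180 b2 [-79.0, -17.6] [-49.9, -16.8] b1 [49.4, -14.0] [78.9, -13.2]
210 b2 [-78.8, -50.2] [-50.1, -49.1] b1 [49.0, -45.2] [79.1, -44.1]
b2 capline far/near [-61.8, 76.3] [-67.4, -74.6] cap outer near [-67.7, -78.7]
b1 [58.1, 75.5] [60.3, -75.4]
[174 175 174 175 174 175 175 175 176 152  90  34  34  64 129 157 158 157
 157 156 156 154 154 156] [169 170 169 171 170 169 169 169 170 169 169 170 169 171 248 250 162  38
  38  37  38  35  37  34]
```

Both upper bars measure flush with the lower layer to about 1 mm, and the heavy bar lies flat in the tray. Handing in.

```bash
python3 -c "
from rig import arm
print(arm.get_state()['time']);print(arm.finish_job())"
```

```text
33.0
the job is handed in; nothing more can be done
None
```

The job is done and handed in at 33.0 s of the 72 s allowed; no verdict is reported.

- **Weighing:** I lifted all three bars. The middle one pulled about 5–6 N and is the heavy bar. The other two pulled about 1–2 N and are hollow.
- **Heavy bar:** It went into the white tray first. In the last pictures it lies flat there, clear of the walls.
- **Hollow bars:** They lie across the two ends of the lower layer. In plate coordinates the last wrist picture put them at x from about +49.3 to +79.2 mm and from −79.4 to −49.6 mm. The goal was ±50 to ±80 mm. Their ends came out at y ≈ ±79 mm, against ±79.5 mm measured for the lower bars' outer edges, so the square is flush within about 1 mm.
- **Other things:** The lower bars measured unmoved, within about 1 mm. The bottles, tools, and the blue and yellow bars look untouched in the last pictures.
- **What went less well:**
  - The tool slowly tilted to about 6°, which the moves could not correct. The second bar therefore hung slightly askew and came down about 2 to 3 mm off. I raised it, shifted it and set it down again before letting go.
  - My first hand-read corners for the near ends in the last picture gave −75 to −76 mm instead of about −79 mm. Edge readings at the caps put them at about −79 mm.

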